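# Screw the filling plug into the gas absorber

## Robot

A 7-joint arm with a two-finger parallel gripper is mounted at the origin on the work surface. World frame = base frame: x ahead of the robot, y to its left, z up, the work surface at z = 0. Lengths are in m, angles in rad, forces in N, time in s.
With the tool pointing down it reaches from about 0.425 to 0.925 m from the base axis. Payload 6.8 kg.
Tool frame: the origin (TCP) lies midway between the tips of the shut fingers; the grasp point (between the pads) lies grasp_offset behind it (grasp_offset is the distance from the TCP to the grasp point, in m); z points along the fingers, y is the line along which they close (so a half turn about z gives the same grasp; the last joint's range is limited). The gripper opens to 88 mm and grips with 3 to 60 N. Pads are 20 mm wide; open, the fingers measure 115 mm over their backs; the gripper's body (75 mm by 178 mm) begins 61 mm behind the grasp point.
Start: joints at [1.221, 0.477, 0.022, 1.555, -0.011, 1.109, -0.083], TCP at [0.162, -0.655, 0.223] pointing down, gripper open.
Joint ranges: [-2.96, 2.96], [-0.34, 2.1], [-1.41, 1.46], [0.24, 2.44], [-1.37, 4.51], [0.17, 1.92], [-2.96, 2.96]. Speed limits (rad/s): [2.39, 2.39, 3.14, 3.14, 3.14, 3.14, 3.14].

## Interface

Orientations are given as a 3x3 rotation matrix whose columns are the frame's x, y, z axes.
In Python, from plant import sense, camera, finish_job, grasp_offset gives the robot as it stands.
- The arm moves only by the shell command python3 -m jog 'ROWS' [FORCE]. ROWS is a JSON object of lists of equal length, an entry for each row: "dp": the shift along the tool's x, y, z in units of 40 mm (1.0 is 40 mm), a list of three; "turn": the turn, a rotation vector about the tool's x, y, z in degrees, a list of three; "jaw": the opening, from -1 (shut) to 1 (fully open). A call has 1 to 10 rows; each row shifts and turns the commanded pose from where the row before left it, along the tool's axes as they then stand; what a row does not reach is not made up. A row lasts 1/12 s, in which the tool goes at most 41.7 mm and 7.16 degrees, less where a joint would pass 70% of its speed; a pose out of reach is approached as far as the arm can. A call is refused whole if a number of a shift passes 1 or a number of a turn 7.16, either way. A call with a gripper value outside its range is refused whole. The fingers move at their own pace and stop on an object; FORCE is the grip in N (left out, the last holds). Time passes only in rows, so rows that do not move let the fingers close. It gives the time, the measured TCP pose, the force, the opening and the grip force at its end, in the units of the state.
- sense(): the state, without advancing time (a new reading comes with each control period).
- camera(name): name is "side" or "top"; returns a dict with "frame" (480x640x3 uint8, blue, green, red), "vfov" (degrees; the focal length in pixels is half the picture's height over the tangent of half this angle, whatever the lens; pixels are square), "cx", "cy" (the principal point, pixels), "pose" (4x4, takes a point from camera to world coordinates). Camera axes: x right, y down, z forward; pixel columns grow to the right and rows downward; lengths in m; the calibration is good to about 2 mm. A picture is of the moment at which its call begins. There is no depth.
- finish_job(): hands the job in; it is judged then, once.
The state is a dict: "time_s": time; "qpos": joint angles; "dq": joint speeds; "joint_torque": joint torques, N m; "tool_pos": TCP position; "tool_rot": TCP orientation; "ft_force": force on the tool from outside, world axes, zero at the start; "ft_torque": the same for the moment, N m; "finger_gap": opening from 0.0 (shut) to 1.0 (fully open); "gripper_force": force on a finger pad.
Only numpy, scipy, OpenCV 4.12 (cv2) and the standard library are available. Lean on these libraries where they do the work, as an engineer would, in place of code of your own. Each camera call takes 0.05 s, during which the arm holds its last target. There are 200 camera calls.

## Task

Close the gas absorber: take its steel screw plug from the tray, set it upright in the threaded filling port, turn it gently backward (anticlockwise) until the thread start is felt to drop in, then screw it clockwise fully home, so that its flange lies flush on the rim. Do not force or cross-thread it, leave the other things where they stand, and let go of the plug.

Things in the scene. Friction and masses are not known exactly. Their poses are not given: they have to be found in the camera images.
- plug: Loose steel screw plug, 100 to 220 g, standing upright in a tray on its 3 mm thick floor. Origin: centre of the foot's underside; z up; x along the grip bar. Smooth stem of diameter 29 mm, edge chamfered, z 0 to 27 mm; round flange of diameter 58 mm, z 27 to 33 mm; grip bar on top. A half turn about z changes nothing.
- plug_bar (a point): Centre of the plug's grip bar, 47 mm above the plug's origin, plug axes. The bar is 44 mm long (x), 14 mm wide (y, pinch it across) and 28 mm high, from 33 to 61 mm above the origin.
- plug_lugs (a point): Point on the plug's axis 6 mm above its origin, plug axes. Here two round thread lugs of diameter 5 mm stick out of the stem along +x and -x (under the ends of the bar) to 20.5 mm from the axis.
- plug_seat (a point): Centre of the underside of the plug's flange, 27 mm above its origin, plug axes: this face must end flush on the rim.
- port: Fixed absorber unit: black base plate 180 x 150 x 10 mm, grey canister 104 mm square, black top 120 x 116 mm, up to 80 mm high, on it a steel collar open at the top, outer diameter 60, bore 46 mm, rim 115 mm above the table. Origin: on the collar's axis at table height; z up; a round gauge sits on the canister's -x face.
- port_rim (a point): Centre of the collar's rim, 115 mm above the table, port axes. Below it two equal right-handed threads half a turn apart, 24 mm advance a turn, between radii 17 and 23 mm. Their starts, two facing gaps where the lugs have about 16 degrees of play, are not measured: one lies 25 to 80 degrees anticlockwise (from above) of the port's +x axis.
- port_bore (a point): Point on the bore's axis 20 mm under the rim, port axes. A plug set in with its bar along the port's x rests with its lugs on top of the threads, flange 10 to 15 mm over the rim. Turned back (anticlockwise) it climbs 24 mm a turn, then drops some 10 mm at the starts, flange 4 to 6 mm over the rim; solid stops block turning back further.
- port_floor (a point): Point on the bore's axis 35 mm under the rim (bore floor), port axes. From the starts, turning clockwise draws the plug down 24 mm a turn with 1.5 mm axial play: the flange meets the rim after about 70 degrees and a shoulder stops the turn at about 85. Clockwise on top of the threads also ends at a stop. Over 60 N between plug and port (about 1 N m at a stop) ruins the thread.
- bottle: Bystander: loose amber bottle, diameter 54 mm, 130 mm high, origin under its centre.
- bowl: Bystander: loose steel bowl, diameter 84 mm, 38 mm high, origin under its centre.
- jar: Bystander: loose white jar, diameter 48 mm, 55 mm high, origin under its centre.
Things that resemble listed ones, but are neither listed nor needed, are in the scene too. Leave any blue, brown or orange look-alike of the plug alone.

How it is judged:
By the outcome, as a careful person would: the job done as asked, in the order asked, and still so for the second after the job is handed in, with the robot touching nothing.
It also fails if it takes over 72 s, if anything falls off the work surface, if the arm or the gripper's body presses on something with over 40 N, if the wrist force passes 120 N, or if a joint passes its speed limit or range.

## Working session

There is one attempt and no reset: what is moved stays moved. The work goes in short steps, Python scripts to look and compute and a shell command to move; the robot and the scene stay as the last step left them, time stands still between calls to the robot, and variables do not carry over. Pictures are saved under pics/ and viewed, at most 10 in all, crops included, and the job is handed in when it is done.

```bash
ls && mkdir -p pics && python3 - <<'E'
from plant import sense,camera,grasp_offset
import cv2,numpy as np,json
print(grasp_offset)
s=sense();print({k:np.round(v,3).tolist() for k,v in s.items()})
for n in("top","side"):
    c=camera(n);cv2.imwrite(f"pics/{n}0.png",c["frame"]);print(n,c["vfov"],c["cx"],c["cy"],np.round(c["pose"],4).tolist(),[k for k in c])
E
```

```text
pics
0.0187
{'time_s': 0.0, 'qpos': [1.221, 0.478, 0.022, 1.556, -0.011, 1.109, -0.083], 'dq': [0.001, -0.0, 0.001, -0.0, 0.001, 0.001, -0.001], 'joint_torque': [-0.0, -58.285, 1.534, -27.261, -0.054, 0.017, 0.0], 'tool_pos': [0.161, -0.655, 0.222], 'tool_rot': [[0.971, 0.239, -0.001], [0.239, -0.971, 0.002], [-0.0, -0.002, -1.0]], 'ft_force': [-0.342, 0.331, -0.483], 'ft_torque': [0.008, 0.044, 0.022], 'gripper_force': 0.0, 'finger_gap': 1.001}
top 52.71393969914814 315.63856812692916 233.35282369736152 [[-0.0077, -0.9827, 0.1851, 0.3836], [-0.9994, 0.0137, 0.0311, -0.0797], [-0.0331, -0.1848, -0.9822, 0.9694], [0.0, 0.0, 0.0, 1.0]] ['frame', 'vfov', 'cx', 'cy', 'pose']
side 47.78462754413118 313.8450658612753 236.8645303974828 [[-0.8103, -0.4209, 0.4078, 0.1897], [-0.5858, 0.5988, -0.5461, 0.4219], [-0.0143, -0.6814, -0.7318, 0.7552], [0.0, 0.0, 0.0, 1.0]] ['frame', 'vfov', 'cx', 'cy', 'pose']
```

View pics/top0.png

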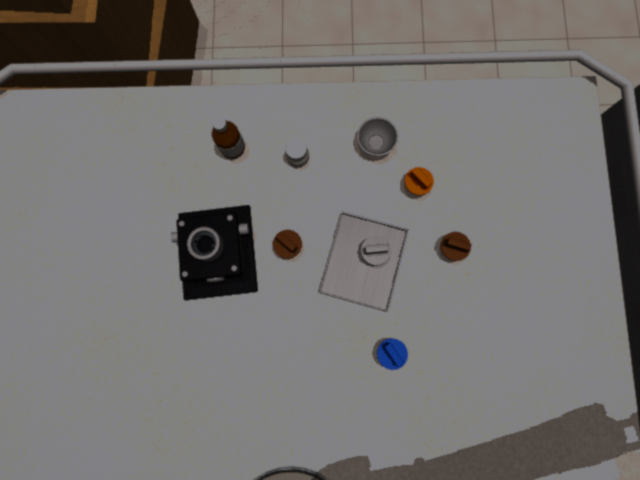

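View pics/side0.png

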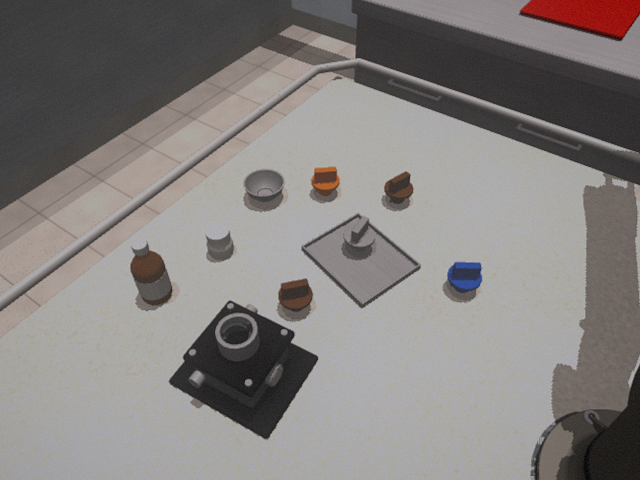

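The top view shows the steel plug in the tray at (375,251), with the collar at (204,242). Look-alikes: brown (288,244) and (455,247), orange (419,181), blue (392,354). I choose the grey steel one in the tray. The side view shows it at (359,235) and the collar at (238,337). Next is a close crop of the plug and the port.

```bash
python3 - <<'E'
import cv2,numpy as np
t=cv2.imread("pics/top0.png");s=cv2.imread("pics/side0.png")
f=lambda im,x,y,w,h:cv2.convertScaleAbs(cv2.resize(im[y:y+h,x:x+w],(400,300),interpolation=cv2.INTER_CUBIC),alpha=1.6)
m=np.vstack([np.hstack([f(t,335,221,80,60),f(t,160,200,108,81)]),np.hstack([f(s,320,205,80,60),f(s,160,290,168,126)])])
cv2.imwrite("pics/crop0.png",m)
E
```

```text
(no output)
```

View pics/crop0.png

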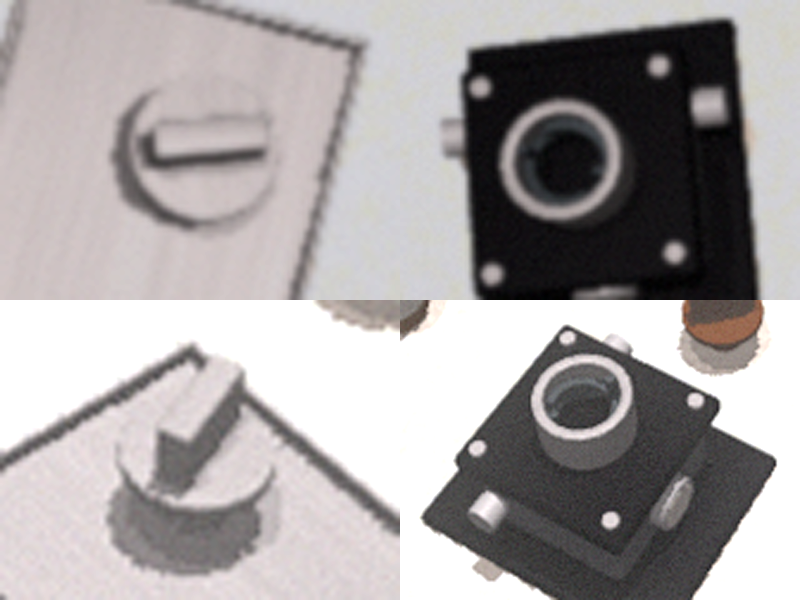

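The crop confirms the choice: a grey steel plug in the tray, its bar nearly along the image horizontal in the top view. The bar top centre is at about (377,248) in the top view and (360,225) in the side view. The round gauge is at side (274,374) and top (215,280), so the port's +x runs image-up in the top view.

```bash
cat > h.py <<'E'
import cv2,numpy as np
from plant import sense,camera
def ray(c,p):
    f=240/np.tan(np.radians(c["vfov"]/2));P=np.array(c["pose"])
    d=P[:3,:3]@np.array([(p[0]-c["cx"])/f,(p[1]-c["cy"])/f,1.]);return P[:3,3],d/np.linalg.norm(d)
def onz(c,p,z):
    o,d=ray(c,p);return o+d*(z-o[2])/d[2]
def tri(cs,ps):
    A=np.zeros((3,3));b=np.zeros(3)
    for c,p in zip(cs,ps):
        o,d=ray(c,p);M=np.eye(3)-np.outer(d,d);A+=M;b+=M@o
    x=np.linalg.solve(A,b);return x
E
python3 - <<'E'
from h import *
np.set_printoptions(precision=4,suppress=True)
T,S=camera("top"),camera("side")
def blobs(c,x,y,w,h,th,mn,mx):
    g=cv2.cvtColor(c["frame"],cv2.COLOR_BGR2GRAY)[y:y+h,x:x+w]
    k=6;G=cv2.resize(g,None,fx=k,fy=k,interpolation=cv2.INTER_CUBIC)
    cs,_=cv2.findContours((G>th).astype(np.uint8),cv2.RETR_CCOMP,cv2.CHAIN_APPROX_NONE)
    o=[]
    for q in cs:
        a=cv2.contourArea(q)/k/k
        if mn<a<mx and len(q)>5:
            (u,v),ax,an=cv2.fitEllipse(q);o.append((x+(u+.5)/k-.5,y+(v+.5)/k-.5,ax[0]/k,ax[1]/k,a))
    return o
for n,c,b in(("top",T,(176,205,74,90)),("side",S,(182,298,122,112))):
    for th in(70,90):
        print(n,th)
        for o in blobs(c,*b,th,4,1800):
            z=.115 if o[4]>150 else .082
            print(np.array(o),onz(c,o[:2],z))
# plug picks
u=lambda q,x,y:(x+(q[0]+.5)/5-.5,y+(q[1]+.5)/5-.5)
for q in[(152,121),(268,117),(268,150),(152,158)]:print("bar top",onz(T,u(q,335,221),.064))
for q in[(210,355),(243,370),(190,440),(157,430)]:print("bar side",onz(S,u(q,320,205),.064))
print("flange top",onz(T,u((203,150),335,221),.036))
E
```

```text
top 70
[246.0277 293.6172   1.678   20.9646  15.6111] [0.4403 0.0768 0.082 ]
[214.2933 278.7596   1.9357   8.6983  11.8194] [0.4682 0.1362 0.082 ]
[184.3688 273.6278   4.8297   5.0664  19.1389] [0.4783 0.1924 0.082 ]
[233.6314 267.7879   4.995    5.1312  20.    ] [0.4881 0.1008 0.082 ]
[178.7448 286.0122   6.2132  74.3445 203.7917] [0.4528 0.1914 0.115 ]
[203.0021 242.7239  31.0516  32.4588 791.4444] [0.5302 0.1507 0.115 ]
[202.9604 242.6308  24.7939  26.2028 510.1667] [0.5304 0.1508 0.115 ]
[242.8609 227.9732   8.7551   9.0458  60.9306] [0.563  0.0851 0.082 ]
[181.1381 223.1699   4.5305   4.9031  17.3889] [0.5739 0.2026 0.082 ]
[229.4419 217.3454   4.7132   4.8677  17.9583] [0.5838 0.111  0.082 ]
[175.1963 204.6955  35.474   48.6728 330.9444] [0.6017 0.2047 0.115 ]
top 90
[246.5826 293.7601   1.4629  12.2864   9.7222] [0.44   0.0758 0.082 ]
[184.3395 273.6358   3.808    3.9641  11.75  ] [0.4783 0.1924 0.082 ]
[233.6593 267.8138   4.0075   4.1766  13.0278] [0.488  0.1007 0.082 ]
[178.5264 285.5439   5.8873  70.904  182.6528] [0.4536 0.1918 0.115 ]
[203.0262 242.7639  29.9925  31.1927
[... 1772 characters left out ...]
 32.7361] [0.4899 0.0984 0.082 ]
[ 235.9039  330.3636   35.1931   42.7141 1180.5417] [0.5309 0.1511 0.115 ]
[235.9388 330.2206  27.4328  33.6552 724.8889] [0.531  0.1509 0.115 ]
[229.9265 305.4642   5.4026   6.7292  28.4028] [0.5857 0.1088 0.082 ]
[298.4195 317.196    3.2844   4.4257   9.6528] [0.4876 0.0656 0.082 ]
[299.7085 313.9089   2.0053   3.3127   5.0417] [0.4896 0.0597 0.082 ]
bar top [ 0.5309 -0.1441  0.064 ]
bar top [ 0.5319 -0.1877  0.064 ]
bar top [ 0.5193 -0.1873  0.064 ]
bar top [ 0.5168 -0.1437  0.064 ]
bar side [ 0.4604 -0.0687  0.064 ]
bar side [ 0.4483 -0.0696  0.064 ]
bar side [ 0.447  -0.0358  0.064 ]
bar side [ 0.4577 -0.0331  0.064 ]
flange top [ 0.5238 -0.1655  0.036 ]
```

```bash
cat >> h.py <<'E'
def go(x,y,z,yaw):
    s=sense();R=np.array(s["tool_rot"]);d=R.T@(np.array([x,y,z])-s["tool_pos"])/.04
    psi=np.degrees(np.arctan2(R[1,0],R[0,0]))
    print("t",round(s["time_s"],2),"pos",np.round(s["tool_pos"],4),"yaw",round(psi,2),"dp",np.round(d,3),"turn z",round(-((yaw-psi+90)%180-90),2),"ft",np.round(s["ft_force"],1),np.round(s["ft_torque"],2),"gap mm",round(88*s["finger_gap"],1),"grip",round(s["gripper_force"],1),"tiltz",np.round(R[:2,2],3),"q7",round(s["qpos"][6],2))
E
python3 - <<'E'
from h import *
S=camera("side")
u=lambda q,x,y:(x+(q[0]+.5)/5-.5,y+(q[1]+.5)/5-.5)
P=np.array([onz(S,u(q,320,205),.064) for q in[(210,55),(243,70),(190,140),(157,130)]]);print(P.round(4),P.mean(0))
go(.524,-.1658,.222,92.4)
E
```

```text
[[ 0.5349 -0.186   0.064 ]
 [ 0.5212 -0.1863  0.064 ]
 [ 0.518  -0.1463  0.064 ]
 [ 0.5301 -0.1437  0.064 ]] [ 0.52604803 -0.16557388  0.064     ]
t 0.25 pos [ 0.1616 -0.6551  0.2222] yaw 13.85 dp [11.726 -9.708  0.012] turn z -78.55 ft [0.6 0.1 0.4] [ 0.01 -0.03  0.01] gap mm 88.3 grip 0.0 tiltz [-0.     0.001] q7 -0.08
```

```bash
M='python3 -m jog' 
python3 -m jog '{"dp":[[0.59,-0.485,0],[0.59,-0.485,0],[0.59,-0.485,0],[0.59,-0.485,0],[0.59,-0.485,0],[0.59,-0.485,0],[0.59,-0.485,0],[0.59,-0.485,0],[0.59,-0.485,0],[0.59,-0.485,0]],"turn":[[0,0,0],[0,0,0],[0,0,0],[0,0,0],[0,0,0],[0,0,0],[0,0,0],[0,0,0],[0,0,0],[0,0,0]],"jaw":[1,1,1,1,1,1,1,1,1,1]}'
python3 -m jog '{"dp":[[0.59,-0.485,0],[0.59,-0.485,0],[0.59,-0.485,0],[0.59,-0.485,0],[0.59,-0.485,0],[0.59,-0.485,0],[0.59,-0.485,0],[0.59,-0.485,0],[0.59,-0.485,0],[0.59,-0.485,0]],"turn":[[0,0,0],[0,0,0],[0,0,0],[0,0,0],[0,0,0],[0,0,0],[0,0,0],[0,0,0],[0,0,0],[0,0,0]],"jaw":[1,1,1,1,1,1,1,1,1,1]}'
python3 -m jog '{"dp":[[0,0,0],[0,0,0],[0,0,0],[0,0,0],[0,0,0],[0,0,0],[0,0,0],[0,0,0],[0,0,0],[0,0,0]],"turn":[[0,0,-7],[0,0,-7],[0,0,-7],[0,0,-7],[0,0,-7],[0,0,-7],[0,0,-7],[0,0,-7],[0,0,-7],[0,0,-7]],"jaw":[1,1,1,1,1,1,1,1,1,1]}'
python3 -m jog '{"dp":[[0,0,0.8],[0,0,0.8],[0,0,0.8],[0,0,0],[0,0,0]],"turn":[[0,0,-5],[0,0,-5],[0,0,0],[0,0,0],[0,0,0]],"jaw":[0,0,0,0,0]}'
python3 -c "from h import *;go(.525,-.1657,.039,94)"
```

```text
time_s: 1.08
tool_pos: [0.3449, -0.4092, 0.2228]
tool_rot: [[0.971, 0.239, 0.0], [0.239, -0.971, -0.0], [0.0, 0.0, -1.0]]
ft_force: [1.0, 0.0, -1.2]
finger_gap: 1.001
gripper_force: 0.0
time_s: 1.92
tool_pos: [0.5276, -0.1644, 0.2227]
tool_rot: [[0.971, 0.239, 0.0], [0.239, -0.971, -0.0], [0.0, 0.0, -1.0]]
ft_force: [-0.4, 0.2, 0.1]
finger_gap: 0.996
gripper_force: 0.0
time_s: 2.75
tool_pos: [0.5269, -0.1657, 0.2226]
tool_rot: [[0.101, 0.995, -0.0], [0.995, -0.101, -0.0], [-0.0, -0.0, -1.0]]
ft_force: [-0.5, 0.3, -0.4]
finger_gap: 1.001
gripper_force: 0.0
time_s: 3.17
tool_pos: [0.5259, -0.1654, 0.1258]
tool_rot: [[-0.067, 0.998, -0.003], [0.998, 0.067, 0.001], [0.001, -0.003, -1.0]]
ft_force: [0.7, -0.1, 0.7]
finger_gap: 0.657
gripper_force: 0.0
t 3.17 pos [ 0.5259 -0.1654  0.1258] yaw 93.83 dp [-0.008 -0.015  2.17 ] turn z -0.17 ft [ 0.7 -0.1  0.7] [-0.05 -0.14  0.01] gap mm 57.8 grip 0.0 tiltz [-0.003  0.001] q7 0.03
```

```bash
python3 -m jog '{"dp":[[0,0,0.6],[0,0,0.6],[0,0,0.5],[0,0,0.35],[0,0,0.1],[0,0,0]],"turn":[[0,0,0],[0,0,0],[0,0,0],[0,0,0],[0,0,0],[0,0,0]],"jaw":[0,0,0,0,0,0]}'
python3 -c "
from h import *;go(.525,-.1657,.039,94)
a=camera('side')['frame'][170:320,300:460];b=camera('top')['frame'][180:330,300:460];cv2.imwrite('pics/g1.png',np.hstack([cv2.resize(i,(400,375),interpolation=cv2.INTER_CUBIC) for i in(a,b)]))"
```

```text
time_s: 3.67
tool_pos: [0.5279, -0.1658, 0.0417]
tool_rot: [[-0.067, 0.998, 0.001], [0.998, 0.067, -0.0], [-0.0, 0.001, -1.0]]
ft_force: [-0.6, 0.3, -0.4]
finger_gap: 0.498
gripper_force: 0.0
t 3.67 pos [ 0.5279 -0.1658  0.0417] yaw 93.83 dp [ 0.007 -0.073  0.067] turn z -0.17 ft [-0.6  0.3 -0.4] [-0.01 -0.1   0.03] gap mm 43.8 grip 0.0 tiltz [ 0.001 -0.   ] q7 -0.05
```

View pics/g1.png

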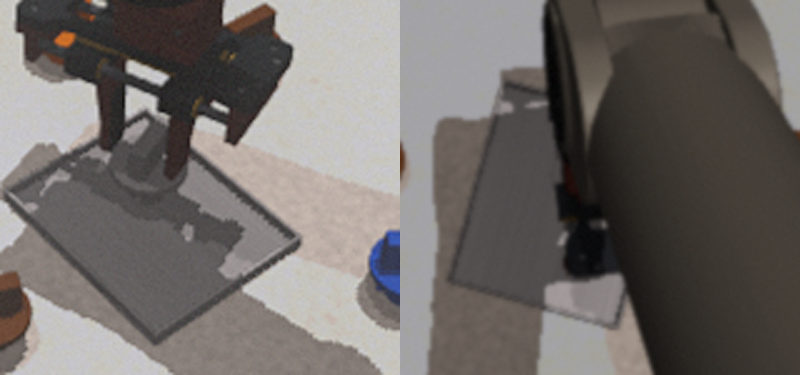

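The picture shows the fingers straddling the bar, one on each side of it: bar at crop (147,140), fingers at (112,110) and (178,145). I centre across the bar and close.

```bash
python3 -m jog '{"dp":[[0,-0.07,0.03],[0,0,0],[0,0,0],[0,0,0],[0,0,0],[0,0,0],[0,0,0],[0,0,0],[0,0,0],[0,0,0]],"turn":[[0,0,0],[0,0,0],[0,0,0],[0,0,0],[0,0,0],[0,0,0],[0,0,0],[0,0,0],[0,0,0],[0,0,0]],"jaw":[-0.4,-0.6,-0.7,-0.8,-0.8,-0.8,-0.8,-0.8,-0.8,-0.8]}' 15
python3 -m jog '{"dp":[[0,0,0],[0,0,0],[0,0,0]],"turn":[[0,0,0],[0,0,0],[0,0,0]],"jaw":[-1,-1,-1]}' 30
python3 -c "from h import *;go(.525,-.1657,.039,94)"
```

```text
time_s: 4.6
tool_pos: [0.5244, -0.1659, 0.0397]
tool_rot: [[-0.067, 0.998, 0.0], [0.998, 0.067, -0.0], [-0.0, 0.0, -1.0]]
ft_force: [-0.9, -0.9, 5.6]
finger_gap: 0.156
gripper_force: 15.0
time_s: 4.85
tool_pos: [0.5244, -0.1659, 0.0397]
tool_rot: [[-0.067, 0.998, 0.0], [0.998, 0.067, -0.0], [-0.0, 0.0, -1.0]]
ft_force: [-1.1, 0.5, 5.2]
finger_gap: 0.155
gripper_force: 30.0
t 4.85 pos [ 0.5244 -0.1659  0.0397] yaw 93.85 dp [0.005 0.016 0.018] turn z -0.15 ft [-1.1  0.5  5.2] [-0.03  0.19  0.01] gap mm 13.6 grip 30.0 tiltz [ 0. -0.] q7 -0.05
```

```bash
python3 -m jog '{"dp":[[0,0,-0.2],[0,0,-0.5],[0,0,-0.8],[0,0,-0.8],[0,0,-0.8],[0,0,-0.8],[0,0,-0.6],[0,0,0]],"turn":[[0,0,0],[0,0,0],[0,0,0],[0,0,0],[0,0,0],[0,0,0],[0,0,0],[0,0,0]],"jaw":[-1,-1,-1,-1,-1,-1,-1,-1]}'
python3 -m jog '{"dp":[[0.4,0.07,0],[0.8,0.07,0],[0.9,0.07,0],[0.9,0.07,0],[0.9,0.07,0],[0.9,0.07,0],[0.9,0.07,0],[0.9,0.07,0],[0.8,0.07,0],[0.5,0.05,0]],"turn":[[0,0,0],[0,0,0],[0,0,0],[0,0,0],[0,0,0],[0,0,0],[0,0,0],[0,0,0],[0,0,0],[0,0,0]],"jaw":[-1,-1,-1,-1,-1,-1,-1,-1,-1,-1]}'
python3 -m jog '{"dp":[[0,0,0],[0,0,0],[0,0,0],[0,0,0],[0,0,0],[0,0,0],[0,0,0],[0,0,0],[0,0,0],[0,0,0]],"turn":[[0,0,7],[0,0,7],[0,0,7],[0,0,7],[0,0,7],[0,0,7],[0,0,7],[0,0,7],[0,0,7],[0,0,7]],"jaw":[-1,-1,-1,-1,-1,-1,-1,-1,-1,-1]}'
python3 -m jog '{"dp":[[0,0,0],[0,0,0],[0,0,0],[0,0,0],[0,0,0]],"turn":[[0,0,7],[0,0,7],[0,0,3.5],[0,0,0],[0,0,0]],"jaw":[-1,-1,-1,-1,-1]}'
python3 -c "
from h import *;go(.5305,.151,.22,6.05)
a=camera('side')['frame'][230:410,130:370];cv2.imwrite('pics/g2.png',cv2.resize(a,(800,600),interpolation=cv2.INTER_CUBIC))"
```

```text
time_s: 5.52
tool_pos: [0.527, -0.166, 0.2249]
tool_rot: [[-0.067, 0.998, 0.008], [0.998, 0.067, -0.002], [-0.003, 0.008, -1.0]]
ft_force: [1.0, -0.3, -0.5]
finger_gap: 0.159
gripper_force: 30.0
time_s: 6.35
tool_pos: [0.5287, 0.1554, 0.2187]
tool_rot: [[-0.071, 0.997, -0.001], [0.997, 0.071, 0.001], [0.002, -0.001, -1.0]]
ft_force: [-0.3, -0.3, -0.6]
finger_gap: 0.16
gripper_force: 30.0
time_s: 7.18
tool_pos: [0.5293, 0.1511, 0.2183]
tool_rot: [[0.917, 0.399, -0.002], [0.399, -0.917, -0.0], [-0.002, -0.0, -1.0]]
ft_force: [-0.3, 0.3, -1.4]
finger_gap: 0.161
gripper_force: 30.0
time_s: 7.6
tool_pos: [0.5295, 0.1512, 0.2186]
tool_rot: [[0.994, 0.113, -0.001], [0.113, -0.994, -0.0], [-0.002, 0.0, -1.0]]
ft_force: [-0.5, -0.2, -0.6]
finger_gap: 0.156
gripper_force: 30.0
t 7.6 pos [0.5295 0.1512 0.2186] yaw 6.49 dp [ 0.025  0.007 -0.035] turn z 0.44 ft [-0.5 -0.2 -0.6] [-0.   -0.04  0.05] gap mm 13.7 grip 30.0 tiltz [-0.001 -0.   ] q7 -1.97
```

View pics/g2.png

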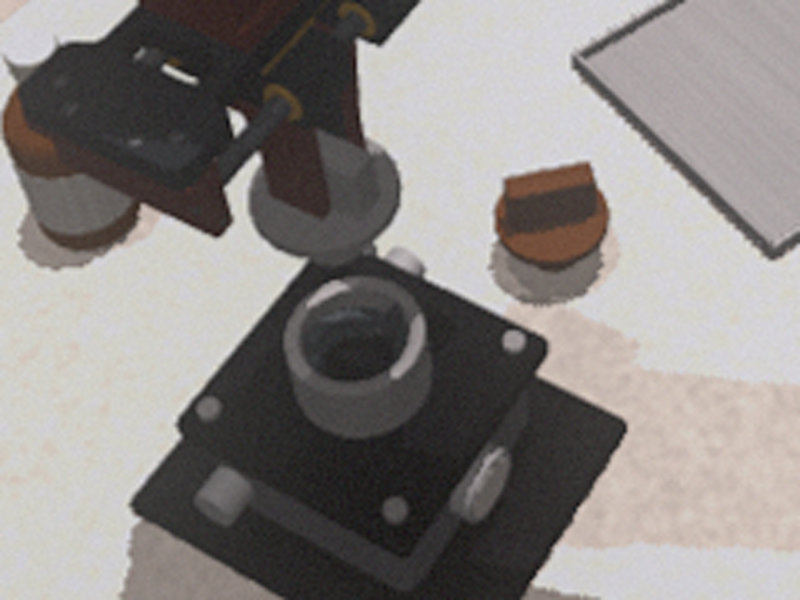

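The flange in the gripper shows as an ellipse, left edge at crop x = 248 and right edge at 401, above the collar at crop (355,340). I compare that with the projection expected from the tool pose.

```bash
python3 - <<'E'
from h import *
S=camera("side");s=sense()
f=240/np.tan(np.radians(S["vfov"]/2));P=np.array(S["pose"])
def proj(X):
    q=(np.asarray(X)-P[:3,3])@P[:3,:3];return (q[:,:2]/q[:,2:])*f+[S["cx"],S["cy"]]
t=np.linspace(0,2*np.pi,200)
for z in(.2149,.2089):
    c=np.array(s["tool_pos"]);c[2]=z
    E=proj(c+.029*np.c_[np.cos(t),np.sin(t),0*t]);k=600/180
    E=(E-[130,230]+.5)*k-.5
    print(E.min(0).round(1),E.max(0).round(1))
E
```

```text
[247.2 131.3] [401.5 253.5]
[249.8 141.1] [403.1 263. ]
```

```bash
python3 -m jog '{"dp":[[0.025,0.01,0.4],[0,0,0.5],[0,0,0.4],[0,0,0.2],[0,0,0.1],[0,0,0.1],[0,0,0.1],[0,0,0],[0,0,0]],"turn":[[0,0,0.4],[0,0,0],[0,0,0],[0,0,0],[0,0,0],[0,0,0],[0,0,0],[0,0,0],[0,0,0]],"jaw":[-1,-1,-1,-1,-1,-1,-1,-1,-1]}' 15
python3 -c "from h import *;go(.5305,.151,.14,6.05)"
```

```text
time_s: 8.45
tool_pos: [0.5314, 0.1511, 0.1478]
tool_rot: [[0.995, 0.104, 0.001], [0.104, -0.995, 0.0], [0.001, -0.0, -1.0]]
ft_force: [-0.0, 0.5, -1.0]
finger_gap: 0.16
gripper_force: 15.0
t 8.45 pos [0.5314 0.1511 0.1478] yaw 5.96 dp [-0.024 -0.     0.196] turn z -0.09 ft [-0.   0.5 -1. ] [-0.01 -0.02 -0.08] gap mm 14.1 grip 15.0 tiltz [0.001 0.   ] q7 -2.01
```

```bash
python3 -m jog '{"dp":[[0,0,0.05],[0,0,0.05],[0,0,0.025],[0,0,0]],"turn":[[0,0,0],[0,0,0],[0,0,0],[0,0,0]],"jaw":[-1,-1,-1,-1]}'
python3 -c "from h import *;go(.5305,.151,.14,6.05)"
python3 -m jog '{"dp":[[0,0,0.025],[0,0,0.025],[0,0,0]],"turn":[[0,0,0],[0,0,0],[0,0,0]],"jaw":[-1,-1,-1]}'
python3 -c "from h import *;go(.5305,.151,.14,6.05)"
```

```text
time_s: 8.78
tool_pos: [0.5311, 0.1509, 0.1423]
tool_rot: [[0.995, 0.104, -0.0], [0.104, -0.995, -0.0], [-0.0, 0.0, -1.0]]
ft_force: [-0.3, -0.2, -1.4]
finger_gap: 0.162
gripper_force: 15.0
t 8.78 pos [0.5311 0.1509 0.1423] yaw 5.96 dp [-0.014 -0.003  0.058] turn z -0.09 ft [-0.3 -0.2 -1.4] [-0.    0.02  0.01] gap mm 14.2 grip 15.0 tiltz [-0. -0.] q7 -2.01
time_s: 9.03
tool_pos: [0.5311, 0.1509, 0.1403]
tool_rot: [[0.995, 0.104, -0.0], [0.104, -0.995, -0.0], [-0.0, 0.0, -1.0]]
ft_force: [-0.5, 0.6, -0.7]
finger_gap: 0.156
gripper_force: 15.0
t 9.03 pos [0.5311 0.1509 0.1403] yaw 5.95 dp [-0.015 -0.003  0.008] turn z -0.1 ft [-0.5  0.6 -0.7] [-0.01  0.   -0.04] gap mm 13.7 grip 15.0 tiltz [-0. -0.] q7 -2.02
```

```bash
for i in 1; do :; done
python3 -m jog '{"dp":[[0,0,0.025],[0,0,0]],"turn":[[0,0,0],[0,0,0]],"jaw":[-1,-1]}' | grep -E "pos|force"
python3 -m jog '{"dp":[[0,0,0.025],[0,0,0]],"turn":[[0,0,0],[0,0,0]],"jaw":[-1,-1]}' | grep -E "pos|force"
python3 -m jog '{"dp":[[0,0,0.02],[0,0,0]],"turn":[[0,0,0],[0,0,0]],"jaw":[-1,-1]}' | grep -E "pos|force"
```

```text
tool_pos: [0.5311, 0.151, 0.1393]
ft_force: [0.9, 0.5, -1.5]
gripper_force: 15.0
tool_pos: [0.5311, 0.151, 0.1383]
ft_force: [-0.2, -0.3, -1.2]
gripper_force: 15.0
tool_pos: [0.5312, 0.1511, 0.1378]
ft_force: [-1.6, -0.4, 0.7]
gripper_force: 15.0
```

```bash
python3 -m jog '{"dp":[[0,0,0.015],[0,0,0]],"turn":[[0,0,0],[0,0,0]],"jaw":[-1,-1]}' | grep -E "pos|force"
python3 -m jog '{"dp":[[0,0,0.015],[0,0,0]],"turn":[[0,0,0],[0,0,0]],"jaw":[-1,-1]}' | grep -E "pos|force"
```

```text
tool_pos: [0.5313, 0.1511, 0.1376]
ft_force: [-1.7, -1.4, 4.5]
gripper_force: 15.0
tool_pos: [0.5314, 0.1511, 0.1374]
ft_force: [-3.1, -0.9, 8.5]
gripper_force: 15.0
```

```bash
python3 -m jog '{"dp":[[0,0,-0.015],[0,0,-0.0067],[0,0,-0.0067],[0,0,0]],"turn":[[0,0,-4],[0,0,-4],[0,0,-4],[0,0,0]],"jaw":[-1,-1,-1,-1]}' 
python3 -c "from h import *;go(.5305,.151,.14,6.05)"
```

```text
time_s: 10.2
tool_pos: [0.532, 0.1508, 0.1382]
tool_rot: [[0.951, 0.31, 0.002], [0.31, -0.951, 0.0], [0.002, 0.0, -1.0]]
ft_force: [-0.1, -0.6, 4.0]
finger_gap: 0.161
gripper_force: 15.0
t 10.2 pos [0.532  0.1508 0.1382] yaw 18.06 dp [-0.034 -0.015 -0.045] turn z 12.01 ft [-0.1 -0.6  4. ] [-0.2  -0.09 -0.01] gap mm 14.2 grip 15.0 tiltz [0.002 0.   ] q7 -1.83
```

```bash
J='python3 -m jog'
python3 -m jog '{"dp":[[-0.012,0,-0.0067],[0,0,-0.0067],[0,0,0]],"turn":[[0,0,-4],[0,0,-4],[0,0,0]],"jaw":[-1,-1,-1]}' |grep force:; python3 -c "from h import *;go(.5305,.151,.14,6.05)"
python3 -m jog '{"dp":[[0,0,-0.0067],[0,0,0]],"turn":[[0,0,-4],[0,0,0]],"jaw":[-1,-1]}' |grep force:; python3 -c "from h import *;go(.5305,.151,.14,6.05)"
python3 -m jog '{"dp":[[0,0,-0.0067],[0,0,0]],"turn":[[0,0,-4],[0,0,0]],"jaw":[-1,-1]}' |grep force:; python3 -c "from h import *;go(.5305,.151,.14,6.05)"
```

```text
ft_force: [0.2, 0.4, 4.2]
gripper_force: 15.0
t 10.45 pos [0.5315 0.1511 0.1387] yaw 25.96 dp [-0.024 -0.009 -0.032] turn z 19.91 ft [0.2 0.4 4.2] [-0.1  -0.16  0.03] gap mm 14.0 grip 15.0 tiltz [0.002 0.001] q7 -1.7
ft_force: [0.8, -0.6, 5.5]
gripper_force: 15.0
t 10.62 pos [0.5315 0.1508 0.1389] yaw 29.88 dp [-0.02  -0.016 -0.028] turn z 23.83 ft [ 0.8 -0.6  5.5] [-0.23 -0.33  0.05] gap mm 14.3 grip 15.0 tiltz [0.002 0.   ] q7 -1.64
ft_force: [1.0, -0.8, 3.8]
gripper_force: 15.0
t 10.78 pos [0.5313 0.1507 0.1389] yaw 33.84 dp [-0.012 -0.016 -0.027] turn z 27.79 ft [ 1.  -0.8  3.8] [-0.28 -0.44  0.  ] gap mm 14.0 grip 15.0 tiltz [0.001 0.   ] q7 -1.58
```

```bash
python3 -m jog '{"dp":[[0,0,-0.0067],[0,0,0]],"turn":[[0,0,-4],[0,0,0]],"jaw":[-1,-1]}' |grep xxx; python3 -c "from h import *;go(.5305,.151,.14,6.05)"
python3 -m jog '{"dp":[[0,0,-0.0067],[0,0,0]],"turn":[[0,0,-4],[0,0,0]],"jaw":[-1,-1]}' |grep xxx; python3 -c "from h import *;go(.5305,.151,.14,6.05)"
python3 -m jog '{"dp":[[0,0,-0.0067],[0,0,0]],"turn":[[0,0,-4],[0,0,0]],"jaw":[-1,-1]}' |grep xxx; python3 -c "from h import *;go(.5305,.151,.14,6.05)"
```

```text
t 10.95 pos [0.5301 0.151  0.1385] yaw 37.86 dp [ 0.007  0.007 -0.037] turn z 31.81 ft [0.9 0.1 0.4] [-0.02 -0.1   0.08] gap mm 13.8 grip 15.0 tiltz [-0.001  0.   ] q7 -1.52
t 11.12 pos [0.5298 0.1508 0.1385] yaw 41.84 dp [ 0.015  0.008 -0.037] turn z 35.79 ft [ 0.4  0.5 -0.8] [-0.02 -0.03 -0.  ] gap mm 14.1 grip 15.0 tiltz [-0.002 -0.   ] q7 -1.45
t 11.28 pos [0.53   0.1508 0.1389] yaw 45.83 dp [ 0.011  0.006 -0.027] turn z 39.78 ft [ 0.   0.4 -1.6] [ 0.   -0.03  0.02] gap mm 13.8 grip 15.0 tiltz [-0.001 -0.   ] q7 -1.39
```

```bash
python3 -m jog '{"dp":[[0.008,0.005,0.025],[0,0,0.025],[0,0,0]],"turn":[[0,0,0],[0,0,0],[0,0,0]],"jaw":[-1,-1,-1]}' |grep xxx; python3 -c "from h import *;go(.5305,.151,.14,6.05)"
python3 -m jog '{"dp":[[0,0,0.025],[0,0,0]],"turn":[[0,0,0],[0,0,0]],"jaw":[-1,-1]}' |grep xxx; python3 -c "from h import *;go(.5305,.151,.14,6.05)"
```

```text
t 11.53 pos [0.5308 0.1509 0.137 ] yaw 45.81 dp [-0.002 -0.007 -0.074] turn z 39.76 ft [ 1.1 -0.3 -1.7] [-0.    0.04  0.03] gap mm 13.7 grip 15.0 tiltz [-0.001 -0.   ] q7 -1.39
t 11.7 pos [0.5309 0.151  0.1363] yaw 45.9 dp [-0.007 -0.007 -0.093] turn z 39.85 ft [-0.9  0.7 -1.7] [ 0.02 -0.    0.01] gap mm 14.1 grip 15.0 tiltz [-0. -0.] q7 -1.39
```

```bash
python3 -m jog '{"dp":[[0,0,0.025],[0,0,0.025],[0,0,0.025],[0,0,0]],"turn":[[0,0,0],[0,0,0],[0,0,0],[0,0,0]],"jaw":[-1,-1,-1,-1]}' |grep xxx; python3 -c "from h import *;go(.5305,.151,.14,6.05)"
python3 -m jog '{"dp":[[0,0,0.025],[0,0,0]],"turn":[[0,0,0],[0,0,0]],"jaw":[-1,-1]}' |grep xxx; python3 -c "from h import *;go(.5305,.151,.14,6.05)"
python3 -m jog '{"dp":[[0,0,0.015],[0,0,0]],"turn":[[0,0,0],[0,0,0]],"jaw":[-1,-1]}' |grep xxx; python3 -c "from h import *;go(.5305,.151,.14,6.05)"
```

```text
t 12.03 pos [0.5308 0.1512 0.1332] yaw 45.96 dp [-0.009 -0.003 -0.169] turn z 39.91 ft [-1.   1.1 -0.9] [0.29 0.14 0.04] gap mm 14.1 grip 15.0 tiltz [-0.  0.] q7 -1.39
t 12.2 pos [0.5309 0.151  0.1323] yaw 45.96 dp [-0.008 -0.007 -0.193] turn z 39.91 ft [-0.3  0.7 -1.3] [0.25 0.13 0.02] gap mm 13.8 grip 15.0 tiltz [-0.  0.] q7 -1.39
t 12.37 pos [0.531  0.1508 0.1317] yaw 45.95 dp [-0.006 -0.012 -0.207] turn z 39.9 ft [-1.1  0.8 -2.7] [0.14 0.16 0.08] gap mm 13.8 grip 15.0 tiltz [-0. -0.] q7 -1.4
```

```bash
python3 -m jog '{"dp":[[0,0,0.02],[0,0,0]],"turn":[[0,0,0],[0,0,0]],"jaw":[-1,-1]}' |grep xxx; python3 -c "from h import *;go(.5305,.151,.14,6.05)"
python3 -m jog '{"dp":[[0,0,0.02],[0,0,0]],"turn":[[0,0,0],[0,0,0]],"jaw":[-1,-1]}' |grep xxx; python3 -c "from h import *;go(.5305,.151,.14,6.05)"
python3 -m jog '{"dp":[[0,0,0.015],[0,0,0]],"turn":[[0,0,0],[0,0,0]],"jaw":[-1,-1]}' |grep xxx; python3 -c "from h import *;go(.5305,.151,.14,6.05)"
```

```text
t 12.53 pos [0.5311 0.1507 0.1309] yaw 45.94 dp [-0.005 -0.017 -0.227] turn z 39.89 ft [-0.3 -0.  -1.3] [0.04 0.06 0.04] gap mm 13.8 grip 15.0 tiltz [ 0. -0.] q7 -1.4
t 12.7 pos [0.5312 0.1507 0.1302] yaw 45.94 dp [-0.006 -0.019 -0.245] turn z 39.89 ft [ 0.5 -0.  -1.3] [-0.06 -0.04 -0.  ] gap mm 13.5 grip 15.0 tiltz [ 0. -0.] q7 -1.4
t 12.87 pos [0.5311 0.1508 0.1296] yaw 45.94 dp [-0.007 -0.015 -0.26 ] turn z 39.89 ft [ 0.4  0.8 -0.4] [-0.06 -0.01  0.01] gap mm 13.7 grip 15.0 tiltz [ 0. -0.] q7 -1.4
```

```bash
python3 -m jog '{"dp":[[0,0,0.015],[0,0,0]],"turn":[[0,0,0],[0,0,0]],"jaw":[-1,-1]}' |grep xxx; python3 -c "from h import *;go(.5305,.151,.14,6.05)"
python3 -m jog '{"dp":[[0,0,0.015],[0,0,0]],"turn":[[0,0,0],[0,0,0]],"jaw":[-1,-1]}' |grep xxx; python3 -c "from h import *;go(.5305,.151,.14,6.05)"
```

```text
t 13.03 pos [0.5312 0.1509 0.1291] yaw 45.95 dp [-0.01  -0.015 -0.273] turn z 39.9 ft [-0.1 -1.  -0.8] [-0.04 -0.02 -0.01] gap mm 13.8 grip 15.0 tiltz [ 0. -0.] q7 -1.4
t 13.2 pos [0.5313 0.1509 0.1288] yaw 45.95 dp [-0.013 -0.015 -0.281] turn z 39.9 ft [-0.5 -1.7  1.5] [-0.15  0.14  0.04] gap mm 13.8 grip 15.0 tiltz [ 0. -0.] q7 -1.4
```

```bash
python3 -m jog '{"dp":[[-0.008,-0.008,0.0067],[0,0,0.0067],[0,0,0]],"turn":[[0,0,4],[0,0,4],[0,0,0]],"jaw":[-1,-1,-1]}' |grep xxx; python3 -c "from h import *;go(.5305,.151,.14,6.05)"
python3 -m jog '{"dp":[[0,0,0.0067],[0,0,0.0067],[0,0,0]],"turn":[[0,0,4],[0,0,4],[0,0,0]],"jaw":[-1,-1,-1]}' |grep xxx; python3 -c "from h import *;go(.5305,.151,.14,6.05)"
```

```text
t 13.45 pos [0.5309 0.1511 0.1282] yaw 37.81 dp [-0.01  -0.004 -0.294] turn z 31.76 ft [ 0.1 -0.1  1.1] [-0.01  0.06 -0.03] gap mm 14.2 grip 15.0 tiltz [0.001 0.   ] q7 -1.53
t 13.7 pos [0.5309 0.1512 0.1277] yaw 29.94 dp [-0.011 -0.002 -0.307] turn z 23.89 ft [0.4 0.1 2.4] [-0.06 -0.08 -0.07] gap mm 14.1 grip 15.0 tiltz [0.001 0.   ] q7 -1.65
```

```bash
python3 -m jog '{"dp":[[0,0,0.0067],[0,0,0.0067],[0,0,0.0067],[0,0,0]],"turn":[[0,0,4],[0,0,4],[0,0,4],[0,0,0]],"jaw":[-1,-1,-1,-1]}' |grep xxx; python3 -c "from h import *;go(.5305,.151,.14,6.05)"
python3 -m jog '{"dp":[[0,0,0.0067],[0,0,0.0067],[0,0,0.0067],[0,0,0]],"turn":[[0,0,4],[0,0,4],[0,0,4],[0,0,0]],"jaw":[-1,-1,-1,-1]}' |grep xxx; python3 -c "from h import *;go(.5305,.151,.14,6.05)"
```

```text
t 14.03 pos [0.5309 0.1513 0.1269] yaw 18.03 dp [-0.011  0.005 -0.327] turn z 11.98 ft [-0.7  1.1  3.3] [ 0.06 -0.03 -0.03] gap mm 13.5 grip 15.0 tiltz [0.001 0.   ] q7 -1.83
t 14.37 pos [0.5309 0.1514 0.1261] yaw 6.09 dp [-0.011  0.009 -0.347] turn z 0.04 ft [-0.1  0.8  2.3] [ 0.23 -0.03 -0.03] gap mm 14.0 grip 15.0 tiltz [0.001 0.   ] q7 -2.02
```

```bash
python3 -m jog '{"dp":[[0,0,0.0067],[0,0,0.0067],[0,0,0.0067],[0,0,0]],"turn":[[0,0,4],[0,0,4],[0,0,4],[0,0,0]],"jaw":[-1,-1,-1,-1]}' |grep xxx; python3 -c "from h import *;go(.5305,.151,.14,6.05)"
python3 -m jog '{"dp":[[0,0,0.0067],[0,0,0]],"turn":[[0,0,4],[0,0,0]],"jaw":[-1,-1]}' |grep xxx; python3 -c "from h import *;go(.5305,.151,.14,6.05)"
python3 -m jog '{"dp":[[0,0,0.0067],[0,0,0]],"turn":[[0,0,4],[0,0,0]],"jaw":[-1,-1]}' |grep xxx; python3 -c "from h import *;go(.5305,.151,.14,6.05)"
```

```text
t 14.7 pos [0.531  0.1513 0.1253] yaw -5.88 dp [-0.01   0.008 -0.368] turn z -11.93 ft [-0.5  1.   3.6] [ 0.21 -0.1   0.04] gap mm 14.1 grip 15.0 tiltz [0.001 0.   ] q7 -2.21
t 14.87 pos [0.5311 0.1513 0.1251] yaw -9.85 dp [-0.012  0.01  -0.372] turn z -15.9 ft [0.2 1.1 3.9] [ 0.36 -0.06 -0.02] gap mm 13.8 grip 15.0 tiltz [0.001 0.   ] q7 -2.27
t 15.03 pos [0.531  0.1509 0.1247] yaw -13.88 dp [-0.012  0.002 -0.381] turn z -19.93 ft [-0.5  0.4  4. ] [ 0.18 -0.11 -0.06] gap mm 14.0 grip 15.0 tiltz [0.001 0.   ] q7 -2.33
```

```bash
python3 -m jog '{"dp":[[0,0,0.0067],[0,0,0]],"turn":[[0,0,4],[0,0,0]],"jaw":[-1,-1]}' |grep xxx; python3 -c "from h import *;go(.5305,.151,.14,6.05)"
python3 -m jog '{"dp":[[0,0,0.0067],[0,0,0]],"turn":[[0,0,4],[0,0,0]],"jaw":[-1,-1]}' |grep xxx; python3 -c "from h import *;go(.5305,.151,.14,6.05)"
python3 -m jog '{"dp":[[0,0,0.0067],[0,0,0]],"turn":[[0,0,4],[0,0,0]],"jaw":[-1,-1]}' |grep xxx; python3 -c "from h import *;go(.5305,.151,.14,6.05)"
```

```text
t 15.2 pos [0.5312 0.1508 0.1247] yaw -17.89 dp [-0.016  0.001 -0.382] turn z -23.94 ft [0.6 0.7 5.5] [ 0.07  0.05 -0.13] gap mm 13.4 grip 15.0 tiltz [ 0.001 -0.   ] q7 -2.39
t 15.37 pos [0.5313 0.1508 0.1247] yaw -21.89 dp [-0.019  0.003 -0.382] turn z -27.94 ft [-0.3  0.6  8. ] [ 0.03  0.19 -0.12] gap mm 13.7 grip 15.0 tiltz [ 0.001 -0.   ] q7 -2.46
t 15.53 pos [0.5314 0.1509 0.1247] yaw -25.89 dp [-0.02   0.006 -0.383] turn z -31.94 ft [-0.4 -1.   9.7] [-0.04  0.26 -0.15] gap mm 13.7 grip 15.0 tiltz [ 0.001 -0.   ] q7 -2.52
```

```bash
python3 -m jog '{"dp":[[0,0,0],[0,0,0]],"turn":[[0,0,4],[0,0,0]],"jaw":[-1,-1]}' |grep xxx; python3 -c "from h import *;go(.5305,.151,.14,6.05)"
python3 -m jog '{"dp":[[0,0,0],[0,0,0]],"turn":[[0,0,4],[0,0,0]],"jaw":[-1,-1]}' |grep xxx; python3 -c "from h import *;go(.5305,.151,.14,6.05)"
```

```text
t 15.7 pos [0.5313 0.1508 0.1247] yaw -29.88 dp [-0.02   0.007 -0.383] turn z -35.93 ft [-0.3 -0.8 10.4] [-0.01  0.24 -0.12] gap mm 13.7 grip 15.0 tiltz [ 0.001 -0.   ] q7 -2.58
t 15.87 pos [0.531  0.1504 0.1247] yaw -33.87 dp [-0.019 -0.006 -0.383] turn z -39.92 ft [-1.7 -0.9 11.5] [-0.2   0.49  0.1 ] gap mm 14.1 grip 15.0 tiltz [ 0.001 -0.001] q7 -2.64
```

```bash
python3 -m jog '{"dp":[[0,0,0],[0,0,0]],"turn":[[0,0,2],[0,0,0]],"jaw":[-1,-1]}' |grep xxx; python3 -c "from h import *;go(.5305,.151,.14,6.05)"
python3 -c "
from h import *
a=camera('side')['frame'][260:410,140:340];cv2.imwrite('pics/g3.png',cv2.convertScaleAbs(cv2.resize(a,(800,600),interpolation=cv2.INTER_CUBIC),alpha=1.6))"
```

```text
t 16.03 pos [0.5308 0.1502 0.1247] yaw -35.76 dp [-0.018 -0.012 -0.383] turn z -41.81 ft [-2.5 -2.  12.4] [-0.39  0.68  0.36] gap mm 14.3 grip 15.1 tiltz [ 0.    -0.001] q7 -2.67
```

View pics/g3.png

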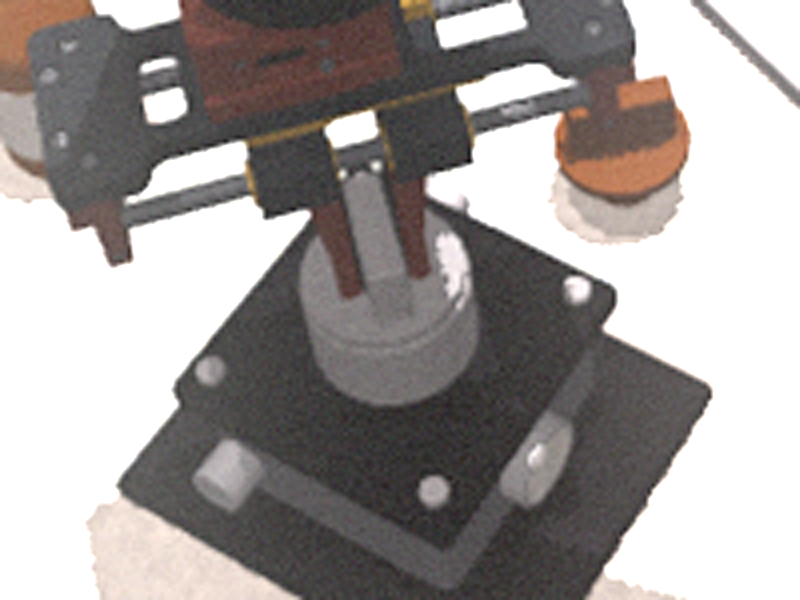

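The picture shows the flange lying directly on the collar with no gap, the seam at crop (390,345), and the bar upright between the fingers. The torque rise (0.36 N m) at yaw −36° is the shoulder. Next I release and withdraw upward.

```bash
python3 -m jog '{"dp":[[0,0,0],[0,0,0],[0,0,0],[0,0,0],[0,0,0],[0,0,0],[0,0,0]],"turn":[[0,0,-1],[0,0,0],[0,0,0],[0,0,0],[0,0,0],[0,0,0],[0,0,0]],"jaw":[-1,-0.6,-0.4,-0.3,-0.2,-0.1,-0.1]}' 
python3 -c "from h import *;go(.5305,.151,.3,6.05)"
python3 -m jog '{"dp":[[0,0,-0.2],[0,0,-0.4],[0,0,-0.6],[0,0,-0.8],[0,0,-0.8],[0,0,-0.8],[0,0,-0.4],[0,0,0],[0,0,0]],"turn":[[0,0,0],[0,0,0],[0,0,0],[0,0,0],[0,0,0],[0,0,0],[0,0,0],[0,0,0],[0,0,0]],"jaw":[-0.1,-0.1,-0.1,-0.1,-0.1,-0.1,-0.1,-0.1,-0.1]}'
python3 - <<'E'
from h import *
go(.5305,.151,.3,6.05)
a=camera('side')['frame'];b=camera('top')['frame'];cv2.imwrite('pics/g4.png',np.hstack([cv2.resize(a[275:395,160:320],(400,300),interpolation=cv2.INTER_CUBIC),cv2.resize(b,(400,300))]))
E
```

```text
time_s: 16.67
tool_pos: [0.5304, 0.1508, 0.1234]
tool_rot: [[0.819, -0.574, -0.001], [-0.574, -0.819, -0.0], [-0.0, 0.001, -1.0]]
ft_force: [0.2, 0.3, -0.4]
finger_gap: 0.444
gripper_force: 0.0
t 16.67 pos [0.5304 0.1508 0.1234] yaw -35.01 dp [-2.000e-03 -2.000e-03 -4.416e+00] turn z -41.06 ft [ 0.2  0.3 -0.4] [-0.01 -0.04 -0.03] gap mm 39.1 grip 0.0 tiltz [-0.001 -0.   ] q7 -2.66
time_s: 17.42
tool_pos: [0.531, 0.1511, 0.2848]
tool_rot: [[0.819, -0.574, 0.002], [-0.574, -0.819, 0.001], [0.001, -0.002, -1.0]]
ft_force: [-0.2, 0.5, -0.6]
finger_gap: 0.451
gripper_force: 0.0
t 17.42 pos [0.531  0.1511 0.2848] yaw -35.03 dp [-0.008  0.007 -0.379] turn z -41.08 ft [-0.2  0.5 -0.6] [ 0.1  -0.   -0.01] gap mm 39.7 grip 0.0 tiltz [0.002 0.001] q7 -2.62
```

View pics/g4.png

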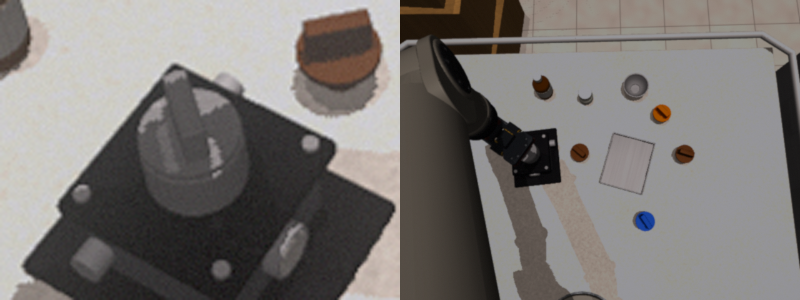

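The plug sits with its flange flush on the rim (left crop, seam near (192,165)), the gripper is clear, and the bystanders are unmoved. I hand the job in.

```bash
python3 -c "from plant import finish_job;print(finish_job())"
```

```text
the job is handed in; nothing more can be done
None
```

The steel plug is screwed fully home in the absorber port: the flange looks flush on the rim and the turn ended at a clear torque rise (0.36 N m). I let go of the plug, the bystanders look unmoved, and the job was handed in at about 17.5 s of the allowed 72 s.

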